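# Dig out the scissors and lay out the paper kit

## Task

Get the desk ready for some paper work: the scissors are buried in the shallow grey bin. First move everything that lies over them in the bin on to the cork mat, and only then lift the scissors out and lay them flat on the white writing pad. Also fetch every highlighter from the sloped organiser and lay them on the pad next to the scissors, not piled on anything. Leave the roll of tape in its compartment.

Things in the scene. Friction and masses are not known exactly. Their poses are not given: they have to be found in the camera images.
- bin: Shallow grey plastic bin, open on top, fixed to the desk: 250 mm (its x) by 196 mm (its y), 45 mm high, walls and floor 5 mm thick. Origin: middle of its underside, on the desk; z up.
- scissors: Shut paper scissors, flat at the bottom of the bin under the heap, roughly along the bin's x. 196 mm long, 10 mm thick. Origin: middle of the steel shank, at half thickness, near the balance point. x points to the blade tip (+107 mm; black loops end at -89 mm), z is normal to the flat. From x -32 to +32 mm the shank is a straight bar 22 mm wide (y); the loops spread to 71 mm.
- case: Hard grey spectacle case, a round-edged box 55 mm (x) by 160 mm (y) by 44 mm high (z). Origin: its centre. Lies across one half of the scissors, its y roughly along the bin's y; it is always there.
- speaker: Small black bar loudspeaker, a box 52 mm (x) by 165 mm (y) by 44 mm high (z). Origin: its centre. Lies across the other half of the scissors, beside the case; always there.
- remote: Black TV remote control, 170 mm (x) by 44 mm (y) by 22 mm high (z). Origin: its centre. If there, it lies on top of the case and the speaker, bridging them, its x roughly along the bin's x. May be absent (None).
- powerbank: White power bank, 150 mm (x) by 50 mm (y) by 22 mm high (z). Origin: its centre. If there, it lies like the remote, bridging the case and the speaker. May be absent (None). At least one of the remote and the power bank is there.
- mat: Cork mat, fixed to the desk, 270 mm (x) by 190 mm (y), 5 mm thick. Origin: middle of its underside. It is at one side of the desk, left or right; the pad is at the other.
- pad: White ruled writing pad with a blue binding strip along its far (+x) edge, fixed to the desk, 260 mm (x) by 200 mm (y), 8 mm thick. Origin: middle of its underside.
- organiser: Black fixed organiser, 290 (x) by 130 mm (y): four compartments along x, centres at x -105, -35, 35, 105 mm, each 66 (x) by 126 mm (y) inside. The floor slopes down towards -y by 0.2 rad; its top is 28 mm above the desk in the middle. All walls stand 16 mm above the floor. Origin: middle of its underside. The +105 compartment holds a roll of tape that stays there.
- marker0: Square-barrelled highlighter, white with a grey cap: 28 mm (x) by 110 mm (y, cap towards +y) by 28 mm (z). Origin: its centre. If there, it lies in the organiser's compartment at x -105 mm, along the organiser's y, tilted 0.2 rad with the floor and standing 12 mm proud of the compartment walls. May be absent (None); two or three of the three are there.
- marker1: Square-barrelled highlighter, white with a grey cap: 28 mm (x) by 110 mm (y, cap towards +y) by 28 mm (z). Origin: its centre. If there, it lies in the organiser's compartment at x -35 mm, along the organiser's y, tilted 0.2 rad with the floor and standing 12 mm proud of the compartment walls. May be absent (None); two or three of the three are there.
- marker2: Square-barrelled highlighter, white with a grey cap: 28 mm (x) by 110 mm (y, cap towards +y) by 28 mm (z). Origin: its centre. If there, it lies in the organiser's compartment at x 35 mm, along the organiser's y, tilted 0.2 rad with the floor and standing 12 mm proud of the compartment walls. May be absent (None); two or three of the three are there.
- tape: Roll of clear tape, 54 mm across, 20 mm high, lying in the organiser's last compartment; a bystander, to be left alone. Origin: middle of its underside.

How it is judged:
By the outcome, as a careful person would: the job done as asked, in the order asked, and still so for the second after the job is handed in, with the robot touching nothing.
Of remote, powerbank only 1 to 2 are there at a start; the rules pass over those that are not, and their reading is None.
Of marker0, marker1, marker2 only 2 to 3 are there at a start; the rules pass over those that are not, and their reading is None.
At some moment in a run one of scissors, remote, powerbank, marker0, marker1, marker2 may be knocked a few centimetres aside while the robot is not near it.
Once in a run the grip may slacken for a moment while it holds something.
It also fails if it takes over 210 s, if anything falls off the work surface, if the arm or the gripper's body presses on something with over 40 N, if the wrist force passes 120 N, or if a joint passes its speed limit or range.

## Robot

A 6-joint arm with a two-finger parallel gripper is mounted at the origin on the work surface. World frame = base frame: x ahead of the robot, y to its left, z up, the work surface at z = 0. Lengths are in m, angles in degrees, forces in N, time in s.
With the tool pointing down it reaches from about 0.3 to 0.75 m from the base axis. Payload 8.5 kg.
Tool frame: the origin (TCP) lies between the finger pads; the fingertips stand env.finger_overhang ahead of it and the grasp point (between the pads) lies 2 mm behind it (env.finger_overhang is the distance from the TCP to the fingertips, in m); z points along the fingers, y is the line along which they close (so a half turn about z gives the same grasp; the last joint's range is limited). The gripper opens to 85 mm and grips with 20 to 120 N. Pads are 22 mm wide; open, the fingers measure 114 mm over their backs; the gripper's body (76 mm by 85 mm) begins 54 mm behind the grasp point. The pads swing forward as they close: fully open they stand 13 mm farther back than shut.
Start: joints at [-12.336, 21.807, 74.336, -0, 83.858, -12.336], TCP at [0.55, 0, 0.248] pointing down, gripper open.
Joint ranges: [-178.18, 178.18], [-50.72, 133.34], [12.68, 142.11], [-81.47, 261.47], [9.98, 163.14], [-165.26, 165.26]. Speed limits (degrees/s): [136.94, 136.94, 180, 180, 180, 180].

## Interface

Orientations are given as a 3x3 rotation matrix whose columns are the frame's x, y, z axes.
In Python, from rig import env gives the robot as it stands. The module is installed in compiled form; this text tells all that it offers.
- The arm moves only by the tool jog_arm, never from a script. Its arguments are lists of equal length, an entry for each row: "hand": the finger opening in m, from 0 to 0.0854; "travel": the shift along the world's x, y, z in m, a list of three; "yaw": the turn about the world's z in rad. A call has exactly 5 rows; each row shifts and turns the commanded pose from where the row before left it; what a row does not reach is not made up. A row lasts 1/8 s, in which the tool goes at most 62.5 mm and 10.7 degrees, less where a joint would pass 70% of its speed; a pose out of reach is approached as far as the arm can. A call is refused whole if a number of a shift passes 0.0625 or a number of a turn 0.188, either way. A call with a gripper value outside its range is refused whole. The fingers move at their own pace and stop on an object; "grip_force" is the grip in N (left out, the last holds). Time passes only in rows, so rows that do not move let the fingers close, or fill a call up. It gives the time, the measured TCP pose, the force, the opening and the grip force at its end, in the units of the state.
- env.observe(): the state, without advancing time (a new reading comes with each control period).
- env.get_image(name): name is "scene" or "side" or "wrist"; returns the picture (384x512x3 uint8, red, green, blue); there is no depth.
- env.calibration(name): a dict with "fx", "fy", "cx", "cy" (pixels), "position" and "rotation" of the camera in the world; the wrist camera has in their place "hand_eye" (4x4, takes a point from camera to tool coordinates, whose origin is the TCP and whose axes are the flange's). Camera axes: x right, y down, z forward; pixel columns grow to the right and rows downward; lengths in m; the calibration is good to about 2 mm. A picture is of the moment at which its call begins: read the wrist's pose just before it. calibration takes no time and is no camera call.
- env.close_job(): hands the job in; it is judged then, once.
The state is a dict: "time_s": time; "q": joint angles; "qvel": joint speeds; "joint_efforts": joint torques, N m; "position": TCP position; "tool_rot": TCP orientation; "ft_force": force on the tool from outside, world axes, zero at the start; "wrist_torque": the same for the moment, N m; "grip_width": finger opening in m; "gripper_force": force on a finger pad.
Only numpy, scipy, OpenCV 4.12 (cv2) and the standard library are available. Lean on these libraries where they do the work, as an engineer would, in place of code of your own. Each camera call takes 0.05 s, during which the arm holds its last target. There are 200 camera calls.

## Working session

There is one attempt and no reset: what is moved stays moved. The work goes in short steps, Python scripts to look and compute and a tool call to move; the robot and the scene stay as the last step left them, time stands still between calls to the robot, and variables do not carry over. Pictures are saved under pics/ and viewed, at most 14 in all, crops included, and the job is handed in when it is done.

Besides the shell and the picture viewer there is one more tool, called after "Emit:" in YAML: its name, and indented under it one key for each argument. jog_arm: Moves the arm, as the interface text tells. Its arguments: {"type":"object","properties":{"hand":{"type":"array"},"travel":{"type":"array"},"yaw":{"type":"array"},"grip_force":{"type":"number"}},"required":["hand","travel","yaw"]}

```bash
mkdir -p pics
cat > h.py <<'E'
import numpy as np, cv2
from rig import env
def snap(name,fn):
    s=env.observe(); im=env.get_image(name)
    cv2.imwrite('pics/'+fn,cv2.cvtColor(im,cv2.COLOR_RGB2BGR)); return s,im
def cam(name,s=None):
    c=env.calibration(name)
    if 'hand_eye' in c:
        T=np.eye(4);T[:3,:3]=s['tool_rot'];T[:3,3]=s['position'];M=T@np.array(c['hand_eye'])
        return c,M[:3,:3],M[:3,3]
    return c,np.array(c['rotation']),np.array(c['position'])
def pt(name,u,v,z,s=None):
    c,R,p=cam(name,s); d=R@np.array([(u-c['cx'])/c['fx'],(v-c['cy'])/c['fy'],1])
    return p+d*(z-p[2])/d[2]
def proj(name,P,s=None):
    c,R,p=cam(name,s); q=R.T@(np.array(P)-p); return c['fx']*q[0]/q[2]+c['cx'],c['fy']*q[1]/q[2]+c['cy']
E
python3 - <<'E'
from h import *
s,a=snap('scene','a.png'); _,b=snap('side','b.png'); s,c=snap('wrist','c.png')
big=np.hstack([cv2.resize(a,(400,300)),cv2.resize(b,(400,300))])
print(s['time_s'],env.finger_overhang,s['tool_rot'],s['grip_width'])
for n in ('scene','side','wrist'):print(env.calibration(n))
E
```

```text
0.1 0.017 [[-2.77894076e-05  9.99999157e-01 -1.29803182e-03]
 [ 9.99999954e-01  2.81822740e-05  3.02645887e-04]
 [ 3.02682213e-04 -1.29802335e-03 -9.99999112e-01]] 0.08540147328823475
{'fx': 350.5501178600165, 'fy': 350.5501178600165, 'cx': 260.31459773217654, 'cy': 194.1826954287034, 'position': array([ 1.05432502, -0.24466095,  0.86767476]), 'rotation': array([[ 4.40771213e-01,  7.29209930e-01, -5.23424890e-01],
       [ 8.97619411e-01, -3.57840803e-01,  2.57350639e-01],
       [ 3.59858634e-04, -5.83269095e-01, -8.12278913e-01]])}
{'fx': 379.1148787758993, 'fy': 379.1148787758993, 'cx': 252.56810588433524, 'cy': 188.63934948127178, 'position': array([ 0.31622531, -0.6623842 ,  0.64895716]), 'rotation': array([[ 0.93827353, -0.22587302,  0.26196213],
       [-0.34562203, -0.58218521,  0.73593872],
       [-0.01371822, -0.78105171, -0.62431566]])}
{'fx': 302.41086477531803, 'fy': 302.41086477531803, 'cx': 259.80754882947116, 'cy': 195.2094845010124, 'hand_eye': array([[-6.86233408e-05, -9.58983032e-01, -2.83463471e-01,
         7.14931897e-02],
       [ 9.99999725e-01,  1.43698585e-04, -7.28234313e-04,
        -1.06593652e-03],
       [ 7.39097650e-04, -2.83463443e-01,  9.58982758e-01,
        -1.25709327e-01],
       [ 0.00000000e+00,  0.00000000e+00,  0.00000000e+00,
         1.00000000e+00]])}
```

View pics/a.png

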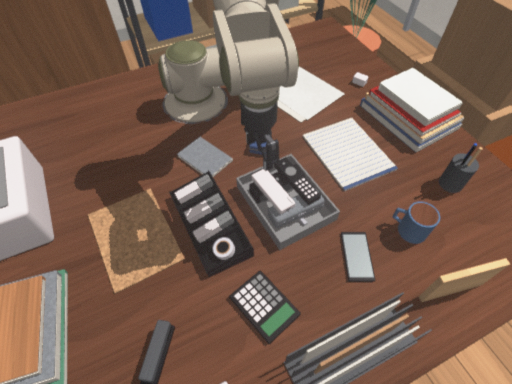

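View pics/c.png

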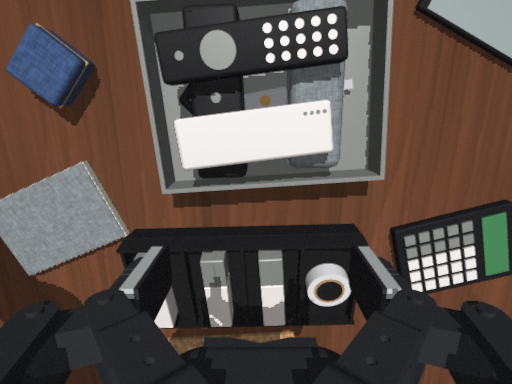

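Wrist view (right = +x, up = +y): bin rim bottom corners about (163,192) and (384,182). The remote lies from (160,60) to (347,33) and the power bank from (178,147) to (333,117). All three markers and the tape are in the organiser. In the scene view the mat is around (136,238) and the pad around (348,152).

Run:
```python
from h import *
s=env.observe()
np.set_printoptions(precision=3,suppress=True)
for n,u,v,z in [('mat',89,219,.005),('mat',148,191,.005),('mat',183,261,.005),('mat',128,286,.005),('pad',303,136,.008),('pad',347,119,.008),('pad',395,161,.008),('pad',346,188,.008)]:
    print(n,pt('scene',u,v,z)[:2])
for n,u,v,z in [('bin',163,192,.045),('bin',384,182,.045),('rem l',160,62,.081),('rem r',347,34,.081),('pb l',178,147,.081),('pb r',333,117,.081),('org',122,236,.054),('org',366,228,.054),('m1',215,288,.056),('m2',271,288,.056),('m0',165,310,.056)]:
    print(n,pt('wrist',u,v,z,s)[:2])
im=cv2.imread('pics/a.png')[110:300,80:400]
cv2.imwrite('pics/a2.png',cv2.resize(im,None,fx=2.5,fy=2.5,interpolation=cv2.INTER_CUBIC))
```

```text
mat [ 0.36  -0.453]
mat [ 0.337 -0.274]
mat [ 0.604 -0.253]
mat [ 0.609 -0.401]
pad [0.344 0.267]
pad [0.34  0.451]
pad [0.574 0.478]
pad [0.595 0.273]
bin [ 0.439 -0.022]
bin [ 0.687 -0.01 ]
rem l [0.459 0.109]
rem r [0.624 0.132]
pb l [0.469 0.034]
pb r [0.617 0.062]
org [ 0.39  -0.072]
org [ 0.669 -0.062]
m1 [ 0.494 -0.139]
m2 [ 0.562 -0.139]
m0 [ 0.431 -0.17 ]
```

View pics/a2.png

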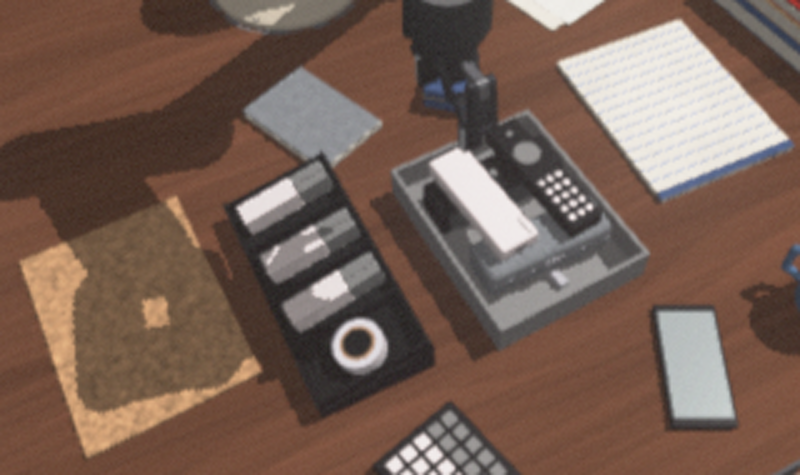

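Run:
```python
from h import *
for n,z,C in [('mat',.005,[(20,262),(176,197),(262,370),(88,457)]),('pad',.008,[(558,66),(682,18),(792,145),(660,198)])]:
    P=[pt('scene',80+u/2.5,110+v/2.5,z)[:2] for u,v in C]; P=np.array(P); print(n,P.round(3).tolist(),P.mean(0).round(3))
    print([np.linalg.norm(P[i]-P[i-1]).round(3) for i in range(4)], np.degrees(np.arctan2(*(P[2]-P[1]+P[3]-P[0])[::-1])).round(1))
```

```text
mat [[0.344, -0.453], [0.332, -0.265], [0.598, -0.246], [0.612, -0.435]] [ 0.472 -0.35 ]
[np.float64(0.269), np.float64(0.189), np.float64(0.267), np.float64(0.189)] 4.0
pad [[0.346, 0.267], [0.341, 0.475], [0.6, 0.464], [0.596, 0.265]] [0.471 0.368]
[np.float64(0.25), np.float64(0.208), np.float64(0.259), np.float64(0.199)] -1.5
```

Emit:
jog_arm:
  hand: [0.06, 0.06, 0.06, 0.06, 0.06]
  travel:
    - [0, 0.02, 0]
    - [0, 0.02, 0]
    - [0, 0.02, 0]
    - [0, 0.02, 0]
    - [0, 0.02, 0]
  yaw: [-0.18, -0.18, -0.18, -0.18, -0.18]
  grip_force: 60

```text
time_s: 0.78
position: [0.5498, 0.1007, 0.248]
tool_rot: [[0.787, 0.617, -0.001], [0.617, -0.787, 0.0], [-0.001, -0.0, -1.0]]
ft_force: [-0.8, -0.5, -0.1]
grip_width: 0.06
gripper_force: 0.0
```

Emit:
jog_arm:
  hand: [0.06, 0.06, 0.06, 0.06, 0.06]
  travel:
    - [0, 0.022, 0]
    - [0, 0, -0.03]
    - [0, 0, -0.03]
    - [0, 0, -0.03]
    - [0, 0, 0]
  yaw: [-0.18, -0.18, -0.17, 0, 0]

```text
time_s: 1.4
position: [0.549, 0.122, 0.1565]
tool_rot: [[0.99, 0.14, -0.005], [0.14, -0.99, -0.0], [-0.005, -0.001, -1.0]]
ft_force: [0.6, -0.2, 1.2]
grip_width: 0.06
gripper_force: 0.0
```

Run:
```python
from h import *
s,im=snap('wrist','d.png'); print(s['position'].round(4),s['tool_rot'].round(3).tolist(),s['grip_width'],s['q'].round(1))
```

```text
[0.549  0.122  0.1565] [[0.99, 0.14, -0.005], [0.14, -0.99, -0.0], [-0.005, -0.001, -1.0]] 0.06000271158709798 [ 0.5 27.8 80.5 -0.  71.9 82.4]
```

View pics/d.png

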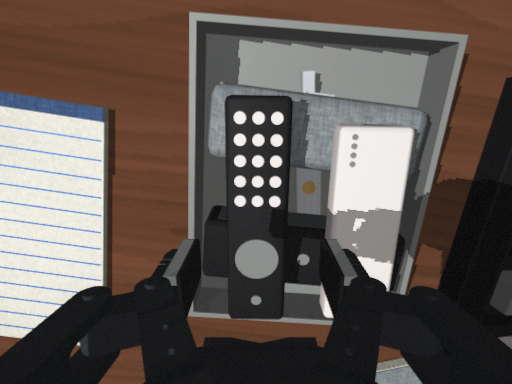

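Remote runs from (259,97) to (256,318) with edges at x 227 and 288. The power bank's near edge is at about x 330, and the case lies across at rows 85-170. The black speaker is at rows 208-280, with the gap between case and speaker at rows 170-210. The scissor pivot shows at (308,187).

Run:
```python
from h import *
s=env.observe()
for n,u,v,z in [('rem far',259,97,.081),('rem near',256,318,.081),('reml',227,200,.081),('remr',290,200,.081),('pb l',330,200,.081),('pb far',374,125,.081),('case edge',305,167,.05),('spk edge',305,228,.05),('pivot',308,187,.015),('tip',310,75,.015)]:
    print(n,pt('wrist',u,v,z,s)[:2].round(4))
```

```text
rem far [0.6252 0.1328]
rem near [0.4591 0.1118]
reml [0.5538 0.1454]
remr [0.56   0.1016]
pb l [0.564  0.0737]
pb far [0.6185 0.0558]
case edge [0.5792 0.0899]
spk edge [0.5284 0.0805]
pivot [0.5551 0.0776]
tip [0.6499 0.0937]
```

Emit:
jog_arm:
  hand: [0.056, 0.056, 0.056, 0.056, 0.056]
  travel:
    - [0.004, 0.002, -0.03]
    - [0, 0, -0.03]
    - [0, 0, -0.016]
    - [0, 0, -0.01]
    - [0, 0, 0]
  yaw: [0, 0, 0, 0, 0]

```text
time_s: 2.08
position: [0.5542, 0.124, 0.0726]
tool_rot: [[0.99, 0.14, 0.0], [0.14, -0.99, 0.0], [0.0, 0.0, -1.0]]
ft_force: [0.2, -0.5, 0.5]
grip_width: 0.0563
gripper_force: 0.0
```

Emit:
jog_arm:
  hand: [0.03, 0.03, 0.03, 0.03, 0.03]
  travel:
    - [0, 0, 0]
    - [0, 0, 0]
    - [0, 0, 0]
    - [0, 0, 0]
    - [0, 0, 0.01]
  yaw: [0, 0, 0, 0, 0]

```text
time_s: 2.7
position: [0.5537, 0.124, 0.0824]
tool_rot: [[0.99, 0.14, -0.001], [0.14, -0.99, -0.0], [-0.001, -0.0, -1.0]]
ft_force: [-0.1, -0.6, -1.7]
grip_width: 0.0427
gripper_force: 61.0
```

Emit:
jog_arm:
  hand: [0.03, 0.03, 0.03, 0.03, 0.03]
  travel:
    - [0, 0, 0.05]
    - [0, 0, 0.05]
    - [-0.018, -0.047, 0.01]
    - [-0.018, -0.047, 0]
    - [-0.018, -0.047, 0]
  yaw: [0, 0, 0.167, 0.167, 0.167]

```text
time_s: 3.32
position: [0.4992, -0.0182, 0.193]
tool_rot: [[0.797, 0.603, 0.001], [0.603, -0.797, -0.0], [0.0, 0.001, -1.0]]
ft_force: [0.2, -0.7, -1.1]
grip_width: 0.0424
gripper_force: 61.6
```

Emit:
jog_arm:
  hand: [0.03, 0.03, 0.03, 0.03, 0.03]
  travel:
    - [-0.018, -0.047, 0]
    - [-0.018, -0.047, 0]
    - [-0.018, -0.047, 0]
    - [-0.018, -0.047, 0]
    - [-0.018, -0.047, 0]
  yaw: [0.167, 0.167, 0.167, 0.167, 0.167]

```text
time_s: 3.95
position: [0.4091, -0.2534, 0.1929]
tool_rot: [[0.088, 0.996, 0.0], [0.996, -0.088, -0.0], [-0.0, 0.0, -1.0]]
ft_force: [1.2, -0.2, -1.1]
grip_width: 0.0429
gripper_force: 61.7
```

Emit:
jog_arm:
  hand: [0.03, 0.03, 0.03, 0.03, 0.03]
  travel:
    - [-0.018, -0.047, 0]
    - [-0.018, -0.046, 0]
    - [-0.003, 0, -0.04]
    - [0, 0, -0.04]
    - [0, 0, -0.04]
  yaw: [0.167, 0, 0, 0, 0]

```text
time_s: 4.58
position: [0.3708, -0.3452, 0.0717]
tool_rot: [[-0.072, 0.997, 0.0], [0.997, 0.072, -0.001], [-0.001, 0.0, -1.0]]
ft_force: [0.1, 0.3, -1.5]
grip_width: 0.0426
gripper_force: 61.6
```

Run:
```python
from h import *
s=env.observe(); print(s['position'].round(4),s['grip_width'],s['gripper_force'],s['ft_force'],s['tool_rot'].round(3).tolist())
```

```text
[ 0.3708 -0.3452  0.0717] 0.042615173780152914 61.602773666381836 [ 0.12083676  0.32388437 -1.46863138] [[-0.072, 0.997, 0.0], [0.997, 0.072, -0.001], [-0.001, 0.0, -1.0]]
```

Emit:
jog_arm:
  hand: [0.03, 0.03, 0.03, 0.03, 0.03]
  travel:
    - [0, 0, -0.03]
    - [0, 0, -0.012]
    - [0, 0, -0.004]
    - [0, 0, 0]
    - [0, 0, 0]
  yaw: [0, 0, 0, 0, 0]

```text
time_s: 5.2
position: [0.3712, -0.3454, 0.0272]
tool_rot: [[-0.073, 0.997, 0.001], [0.997, 0.073, -0.001], [-0.001, 0.001, -1.0]]
ft_force: [0.2, -0.4, -1.4]
grip_width: 0.0429
gripper_force: 61.5
```

Emit:
jog_arm:
  hand: [0.03, 0.03, 0.03, 0.03, 0.03]
  travel:
    - [0, 0, -0.002]
    - [0, 0, -0.002]
    - [0, 0, 0]
    - [0, 0, 0]
    - [0, 0, 0]
  yaw: [0, 0, 0, 0, 0]

```text
time_s: 5.82
position: [0.371, -0.345, 0.0224]
tool_rot: [[-0.073, 0.997, 0.0], [0.997, 0.073, -0.0], [-0.0, 0.0, -1.0]]
ft_force: [-1.3, 0.6, -1.9]
grip_width: 0.0427
gripper_force: 61.5
```

Emit:
jog_arm:
  hand: [0.03, 0.03, 0.058, 0.058, 0.058]
  travel:
    - [0, 0, -0.002]
    - [0, 0, 0]
    - [0, 0, 0]
    - [0, 0, 0]
    - [0, 0, 0.03]
  yaw: [0, 0, 0, 0, 0]

```text
time_s: 6.45
position: [0.3704, -0.3442, 0.0493]
tool_rot: [[-0.073, 0.997, -0.002], [0.997, 0.073, 0.003], [0.004, -0.002, -1.0]]
ft_force: [0.6, -0.9, 0.4]
grip_width: 0.058
gripper_force: 0.0
```

Emit:
jog_arm:
  hand: [0.065, 0.065, 0.065, 0.065, 0.065]
  travel:
    - [0, 0, 0.06]
    - [0, 0, 0.06]
    - [0.018, 0.045, 0.03]
    - [0.018, 0.045, 0]
    - [0.018, 0.045, 0]
  yaw: [0, 0, -0.165, -0.165, -0.165]

```text
time_s: 7.08
position: [0.4253, -0.2087, 0.2008]
tool_rot: [[0.415, 0.91, 0.001], [0.91, -0.415, -0.001], [-0.0, 0.001, -1.0]]
ft_force: [0.4, 0.4, 0.4]
grip_width: 0.0651
gripper_force: 0.0
```

Emit:
jog_arm:
  hand: [0.065, 0.065, 0.065, 0.065, 0.065]
  travel:
    - [0.02, 0.045, 0]
    - [0.02, 0.045, 0]
    - [0.02, 0.045, 0]
    - [0.02, 0.045, 0]
    - [0.02, 0.045, 0]
  yaw: [-0.165, -0.165, -0.165, -0.165, -0.165]

```text
time_s: 7.7
position: [0.5254, 0.0166, 0.2004]
tool_rot: [[0.95, 0.313, 0.0], [0.313, -0.95, -0.0], [0.0, 0.0, -1.0]]
ft_force: [0.7, -1.0, -0.5]
grip_width: 0.0652
gripper_force: 0.0
```

Emit:
jog_arm:
  hand: [0.065, 0.065, 0.065, 0.065, 0.065]
  travel:
    - [0.02, 0.035, 0]
    - [0, 0, -0.015]
    - [0, 0, -0.015]
    - [0, 0, -0.015]
    - [0, 0, 0]
  yaw: [-0.15, 0, 0, 0, 0]

```text
time_s: 8.32
position: [0.5445, 0.0499, 0.1543]
tool_rot: [[0.985, 0.173, -0.002], [0.173, -0.985, 0.0], [-0.002, -0.001, -1.0]]
ft_force: [-0.5, 0.4, -0.6]
grip_width: 0.0648
gripper_force: 0.0
```

Run:
```python
from h import *
s,im=snap('wrist','e.png'); print(s['time_s'],s['position'].round(4),s['tool_rot'].round(3).tolist(),s['grip_width'])
_,b=snap('scene','e2.png')
cv2.imwrite('pics/e3.png',cv2.cvtColor(np.hstack([im[:,:],cv2.resize(b[150:310,80:280],None,fx=1.4,fy=2.4)]),cv2.COLOR_RGB2BGR))
```

```text
8.325 [0.5445 0.0499 0.1543] [[0.985, 0.173, -0.002], [0.173, -0.985, 0.0], [-0.002, -0.001, -1.0]] 0.06480208312973053
```

View pics/e3.png

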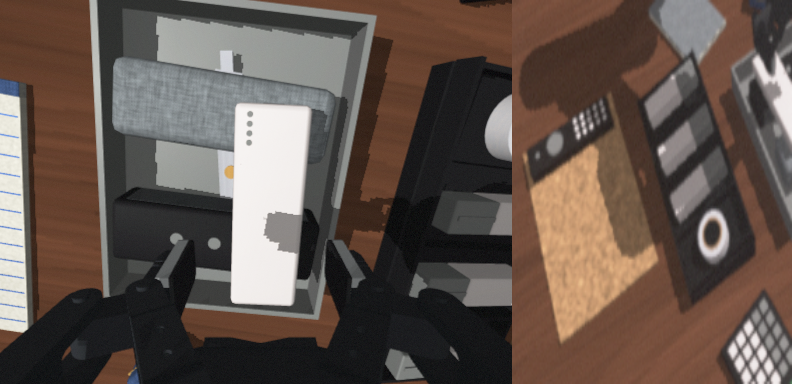

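The remote lies on the mat near its robot-side edge. The power bank runs from (272,104) to (264,304), with the finger midpoint at about 260.

Run:
```python
from h import *
s=env.observe()
for n,u,v,z in [('far',273,104,.081),('near',264,304,.081),('l',234,200,.081),('r',305,200,.081),('caseedge',200,139,.055),('spkedge',200,202,.055)]:
    print(n,pt('wrist',u,v,z,s)[:2].round(4))
# remote in scene crop
for n,u,v in [('a',525,160),('b',605,98),('c',612,120),('d',532,180)]:
    print(n,pt('scene',80+(u-512)/1.4,150+v/2.4,.027)[:2].round(4))
```

```text
far [0.6175 0.0537]
near [0.4708 0.0332]
l [0.5501 0.0685]
r [0.5586 0.02  ]
caseedge [0.5841 0.1012]
spkedge [0.5355 0.0955]
a [ 0.3701 -0.446 ]
b [ 0.3525 -0.2768]
c [ 0.3914 -0.2727]
d [ 0.4041 -0.4386]
```

Emit:
jog_arm:
  hand: [0.064, 0.064, 0.064, 0.064, 0.064]
  travel:
    - [0.011, -0.005, -0.03]
    - [0, 0, -0.03]
    - [0, 0, -0.015]
    - [0, 0, -0.007]
    - [0, 0, 0]
  yaw: [-0.03, 0, 0, 0, 0]

```text
time_s: 9.05
position: [0.5563, 0.045, 0.0738]
tool_rot: [[0.99, 0.143, 0.001], [0.143, -0.99, -0.0], [0.001, 0.0, -1.0]]
ft_force: [0.4, 0.0, 0.5]
grip_width: 0.0638
gripper_force: 0.0
```

Emit:
jog_arm:
  hand: [0.035, 0.035, 0.035, 0.035, 0.035]
  travel:
    - [0, 0, 0]
    - [0, 0, 0]
    - [0, 0, 0]
    - [0, 0, 0]
    - [0, 0, 0.01]
  yaw: [0, 0, 0, 0, 0]

```text
time_s: 9.68
position: [0.5557, 0.045, 0.0835]
tool_rot: [[0.99, 0.143, -0.001], [0.143, -0.99, 0.0], [-0.001, -0.0, -1.0]]
ft_force: [0.3, 0.4, -1.8]
grip_width: 0.0493
gripper_force: 42.4
```

Emit:
jog_arm:
  hand: [0.035, 0.035, 0.035, 0.035, 0.035]
  travel:
    - [0, 0, 0.05]
    - [0, 0, 0.05]
    - [-0.006, -0.042, 0.01]
    - [-0.006, -0.042, 0]
    - [-0.006, -0.042, 0]
  yaw: [0, 0, 0.167, 0.167, 0.167]

```text
time_s: 10.3
position: [0.5375, -0.0821, 0.1939]
tool_rot: [[0.796, 0.606, 0.0], [0.606, -0.796, -0.0], [0.0, 0.0, -1.0]]
ft_force: [-0.1, -0.1, -1.7]
grip_width: 0.0488
gripper_force: 69.2
```

Emit:
jog_arm:
  hand: [0.035, 0.035, 0.035, 0.035, 0.035]
  travel:
    - [-0.006, -0.042, 0]
    - [-0.006, -0.042, 0]
    - [-0.006, -0.042, 0]
    - [-0.006, -0.042, 0]
    - [-0.006, -0.042, 0]
  yaw: [0.167, 0.167, 0.167, 0.167, 0.167]

```text
time_s: 10.92
position: [0.5074, -0.2922, 0.1937]
tool_rot: [[0.085, 0.996, -0.0], [0.996, -0.085, 0.0], [0.0, -0.0, -1.0]]
ft_force: [0.1, 0.1, -3.1]
grip_width: 0.0488
gripper_force: 69.3
```

Emit:
jog_arm:
  hand: [0.035, 0.035, 0.035, 0.035, 0.035]
  travel:
    - [-0.004, -0.045, 0]
    - [0, 0, -0.04]
    - [0, 0, -0.04]
    - [0, 0, -0.04]
    - [0, 0, -0.02]
  yaw: [0.164, 0, 0, 0, 0]

```text
time_s: 11.55
position: [0.5032, -0.3353, 0.0514]
tool_rot: [[-0.073, 0.997, -0.002], [0.997, 0.073, 0.002], [0.003, -0.002, -1.0]]
ft_force: [-0.0, 0.6, -2.2]
grip_width: 0.0489
gripper_force: 69.0
```

Run:
```python
from h import *
s=env.observe(); print(s['position'].round(4),s['grip_width'],s['gripper_force'],s['ft_force'],s['tool_rot'].round(3).tolist())
```

```text
[ 0.5032 -0.3353  0.0514] 0.04892718240809936 68.97830843925476 [-0.01488979  0.64667666 -2.15215743] [[-0.073, 0.997, -0.002], [0.997, 0.073, 0.002], [0.003, -0.002, -1.0]]
```

Emit:
jog_arm:
  hand: [0.035, 0.035, 0.035, 0.064, 0.064]
  travel:
    - [0, 0, -0.026]
    - [0, 0, -0.006]
    - [0, 0, 0]
    - [0, 0, 0]
    - [0, 0, 0]
  yaw: [0, 0, 0, 0, 0]

```text
time_s: 12.18
position: [0.5043, -0.3363, 0.0221]
tool_rot: [[-0.073, 0.997, 0.001], [0.997, 0.073, -0.001], [-0.001, 0.001, -1.0]]
ft_force: [0.5, 0.4, -0.5]
grip_width: 0.0637
gripper_force: 0.0
```

Emit:
jog_arm:
  hand: [0.065, 0.065, 0.08, 0.08, 0.08]
  travel:
    - [0, 0, 0.05]
    - [0, 0, 0.06]
    - [0, 0, 0.06]
    - [0.008, 0.055, 0.03]
    - [0.008, 0.055, 0]
  yaw: [0, 0, 0, 0, 0]

```text
time_s: 12.8
position: [0.5206, -0.2261, 0.2241]
tool_rot: [[-0.072, 0.997, 0.005], [0.997, 0.072, -0.003], [-0.004, 0.005, -1.0]]
ft_force: [0.6, 0.1, -1.0]
grip_width: 0.08
gripper_force: 0.0
```

Emit:
jog_arm:
  hand: [0.08, 0.08, 0.08, 0.08, 0.08]
  travel:
    - [0.01, 0.055, 0]
    - [0.01, 0.055, 0]
    - [0.01, 0.055, 0]
    - [0.01, 0.055, 0]
    - [0, 0, 0]
  yaw: [0, 0, 0, 0, 0]

```text
time_s: 13.42
position: [0.56, -0.0032, 0.2215]
tool_rot: [[-0.078, 0.997, 0.001], [0.997, 0.078, 0.0], [0.0, 0.001, -1.0]]
ft_force: [-0.1, -1.5, 0.4]
grip_width: 0.0797
gripper_force: 0.0
```

Run:
```python
from h import *
s,im=snap('wrist','f.png'); print(s['time_s'],s['position'].round(4),s['tool_rot'].round(3).tolist(),s['grip_width'])
_,b=snap('scene','f2.png')
cv2.imwrite('pics/f3.png',cv2.cvtColor(np.hstack([im[:,:],cv2.resize(b[150:310,80:280],None,fx=1.4,fy=2.4)]),cv2.COLOR_RGB2BGR))
```

```text
13.425 [ 0.56   -0.0032  0.2215] [[-0.078, 0.997, 0.001], [0.997, 0.078, 0.0], [0.0, 0.001, -1.0]] 0.07970407652909368
```

View pics/f3.png

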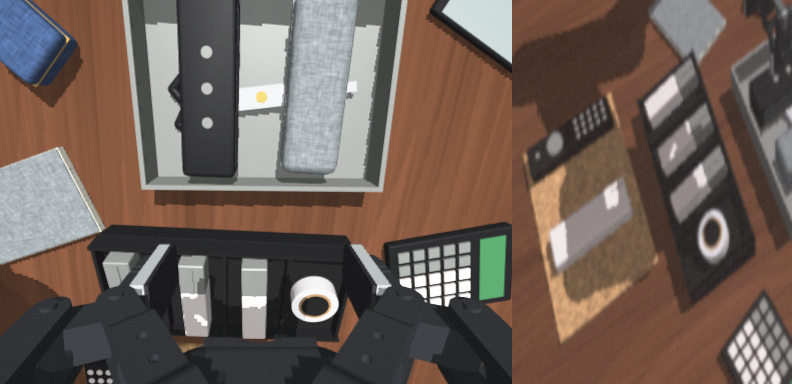

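Case top runs from (310,172) up past the frame at (327,0), edges 282–338 at row 150. The speaker spans columns 182–240 with its near end at row 178. The power bank is on the mat.

Run:
```python
from h import *
s=env.observe()
for n,u,v,z in [('c l',284,140,.055),('c r',340,140,.055),('c l',297,10,.055),('c r',356,10,.055),('c near',310,173,.05),('s l',181,150,.059),('s r',239,150,.059),('s l',178,10,.059),('s r',240,10,.059),('s near',211,178,.059),('scl loops',167,92,.01),('sc up',240,88,.015),('sc lo',240,110,.015),('up',282,83,.015),('lo',282,105,.015),('tip',355,88,.01)]:
    print(n,pt('wrist',u,v,z,s)[:2].round(4))
for u,v in [(548,240),(618,178),(632,208),(560,272)]:
    print('pb',pt('scene',80+(u-512)/1.4,150+v/2.4,.027)[:2].round(4))
```

```text
c l [0.5788 0.0353]
c r [0.6321 0.0392]
c l [0.5792 0.1452]
c r [0.6294 0.149 ]
c near [0.6084 0.0041]
s l [0.4816 0.0191]
s r [0.5366 0.0231]
s l [0.4791 0.1368]
s r [0.5311 0.1406]
s near [ 0.5109 -0.0062]
scl loops [0.4547 0.0715]
sc up [0.5316 0.0809]
sc lo [0.5328 0.059 ]
up [0.5746 0.089 ]
lo [0.5766 0.0673]
tip [0.6519 0.0901]
pb [ 0.4956 -0.4262]
pb [ 0.4766 -0.2847]
pb [ 0.5269 -0.2716]
pb [ 0.5438 -0.4143]
```

Emit:
jog_arm:
  hand: [0.08, 0.08, 0.08, 0.08, 0.08]
  travel:
    - [0.022, 0.044, 0]
    - [0.023, 0.044, 0]
    - [0, 0, -0.05]
    - [0, 0, -0.05]
    - [0, 0, -0.02]
  yaw: [-0.03, -0.03, 0, 0, 0]

```text
time_s: 14.15
position: [0.6039, 0.0798, 0.0982]
tool_rot: [[-0.011, 1.0, -0.004], [1.0, 0.011, 0.0], [0.0, -0.004, -1.0]]
ft_force: [0.1, -0.2, -0.1]
grip_width: 0.0801
gripper_force: 0.0
```

Emit:
jog_arm:
  hand: [0.08, 0.08, 0.08, 0.08, 0.08]
  travel:
    - [0, 0, -0.02]
    - [0, 0, -0.015]
    - [0, 0, -0.01]
    - [0, 0, 0]
    - [0, 0, 0]
  yaw: [0, 0, 0, 0, 0]

```text
time_s: 14.78
position: [0.6053, 0.0813, 0.0567]
tool_rot: [[-0.013, 1.0, 0.001], [1.0, 0.013, -0.0], [-0.0, 0.001, -1.0]]
ft_force: [-0.6, 0.5, 0.5]
grip_width: 0.0799
gripper_force: 0.0
```

Emit:
jog_arm:
  hand: [0.04, 0.04, 0.04, 0.04, 0.04]
  travel:
    - [0, 0, 0]
    - [0, 0, 0]
    - [0, 0, 0]
    - [0, 0, 0]
    - [0, 0, 0.01]
  yaw: [0, 0, 0, 0, 0]
  grip_force: 70

```text
time_s: 15.4
position: [0.6044, 0.0815, 0.0658]
tool_rot: [[-0.013, 1.0, -0.002], [1.0, 0.013, 0.0], [0.0, -0.002, -1.0]]
ft_force: [0.3, -0.3, -1.8]
grip_width: 0.0535
gripper_force: 73.6
```

Emit:
jog_arm:
  hand: [0.04, 0.04, 0.04, 0.04, 0.04]
  travel:
    - [0, 0, 0.05]
    - [0, 0, 0.05]
    - [0, -0.02, 0.03]
    - [-0.0205, -0.052, 0]
    - [-0.0205, -0.052, 0]
  yaw: [0, 0, 0, 0, 0]

```text
time_s: 16.02
position: [0.5631, -0.0435, 0.1966]
tool_rot: [[-0.014, 1.0, 0.001], [1.0, 0.014, -0.0], [-0.0, 0.001, -1.0]]
ft_force: [1.1, -0.1, -1.8]
grip_width: 0.0534
gripper_force: 74.3
```

Emit:
jog_arm:
  hand: [0.04, 0.04, 0.04, 0.04, 0.04]
  travel:
    - [-0.0205, -0.052, 0]
    - [-0.0205, -0.052, 0]
    - [-0.0205, -0.052, 0]
    - [-0.0205, -0.052, 0]
    - [-0.0205, -0.052, 0]
  yaw: [0.018, 0.018, 0.018, 0.018, 0.018]

```text
time_s: 16.65
position: [0.4604, -0.304, 0.1965]
tool_rot: [[-0.103, 0.995, 0.0], [0.995, 0.103, -0.0], [-0.0, 0.0, -1.0]]
ft_force: [1.5, -0.1, -1.1]
grip_width: 0.0534
gripper_force: 74.3
```

Emit:
jog_arm:
  hand: [0.04, 0.04, 0.04, 0.04, 0.04]
  travel:
    - [-0.0205, -0.05, 0]
    - [0, 0, -0.05]
    - [0, 0, -0.05]
    - [0, 0, -0.03]
    - [0, 0, 0]
  yaw: [0, 0, 0, 0, 0]

```text
time_s: 17.27
position: [0.4402, -0.3518, 0.0646]
tool_rot: [[-0.103, 0.995, -0.003], [0.995, 0.103, 0.003], [0.004, -0.002, -1.0]]
ft_force: [0.3, -1.0, -0.2]
grip_width: 0.0532
gripper_force: 74.2
```

Run:
```python
from h import *
s,im=snap('wrist','g.png'); print(s['position'].round(4),s['grip_width'],s['gripper_force'],s['ft_force'],s['tool_rot'].round(3).tolist())
```

```text
[ 0.4402 -0.3518  0.0646] 0.05323245760802209 74.17837500572205 [ 0.3149882  -0.99071059 -0.15406669] [[-0.103, 0.995, -0.003], [0.995, 0.103, 0.003], [0.004, -0.002, -1.0]]
```

View pics/g.png

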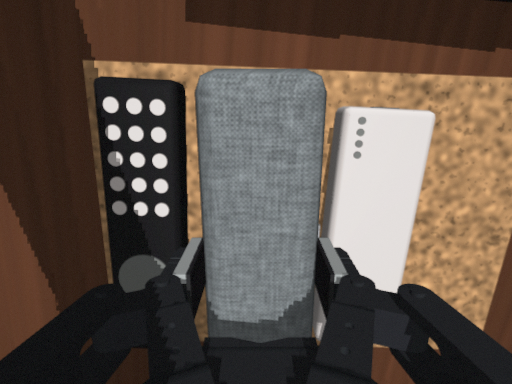

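The case hangs cleanly between the remote (left) and the power bank (right edge (434,112)→(405,290)), with gaps on both sides.

Emit:
jog_arm:
  hand: [0.04, 0.04, 0.04, 0.064, 0.064]
  travel:
    - [0, 0, -0.01]
    - [0, 0, -0.008]
    - [0, 0, 0]
    - [0, 0, 0]
    - [0, 0, 0]
  yaw: [0, 0, 0, 0, 0]

```text
time_s: 17.95
position: [0.4411, -0.3528, 0.0484]
tool_rot: [[-0.103, 0.995, 0.001], [0.995, 0.103, -0.001], [-0.001, 0.001, -1.0]]
ft_force: [0.2, -0.8, 0.5]
grip_width: 0.0641
gripper_force: 0.0
```

Emit:
jog_arm:
  hand: [0.066, 0.066, 0.08, 0.08, 0.08]
  travel:
    - [0, 0, 0.02]
    - [0, 0, 0.05]
    - [0, 0, 0.06]
    - [0.006, 0.055, 0.03]
    - [0.006, 0.055, 0.015]
  yaw: [0, 0, 0, 0, 0]

```text
time_s: 18.58
position: [0.4531, -0.2421, 0.2249]
tool_rot: [[-0.102, 0.995, 0.003], [0.995, 0.102, -0.002], [-0.002, 0.003, -1.0]]
ft_force: [0.9, -0.7, -0.2]
grip_width: 0.08
gripper_force: 0.0
```

Emit:
jog_arm:
  hand: [0.08, 0.08, 0.08, 0.08, 0.08]
  travel:
    - [0.011, 0.055, 0]
    - [0.011, 0.055, 0]
    - [0.011, 0.055, 0]
    - [0.011, 0.055, 0]
    - [0.011, 0.05, 0]
  yaw: [-0.02, -0.02, -0.02, -0.01, 0]

```text
time_s: 19.2
position: [0.5079, 0.029, 0.2233]
tool_rot: [[-0.033, 0.999, 0.001], [0.999, 0.033, -0.0], [-0.0, 0.001, -1.0]]
ft_force: [0.8, -0.5, 0.1]
grip_width: 0.0797
gripper_force: 0.0
```

Run:
```python
from h import *
s,im=snap('wrist','i.png'); print(s['position'].round(4),s['grip_width'],s['gripper_force'],s['ft_force'],s['tool_rot'].round(3).tolist())
s['position'],s['tool_rot']=np.array([.4402,-.3518,.0646]),np.array([[-0.103, 0.995, -0.003], [0.995, 0.103, 0.003], [0.004, -0.002, -1.0]])
for u,v in [(434,112),(405,290)]: print(pt('wrist',u,v,.027,s)[:2].round(4))
for u,v in [(512,78),(93,63)]: print(pt('wrist',u,v,.005,s)[:2].round(4))
```

```text
[0.5079 0.029  0.2233] 0.0797409662036728 0.0 [ 0.75237757 -0.46974678  0.12551772] [[-0.033, 0.999, 0.001], [0.999, 0.033, -0.0], [-0.0, 0.001, -1.0]]
[ 0.5221 -0.2744]
[ 0.5322 -0.3802]
[ 0.5737 -0.2505]
[ 0.3348 -0.2671]
```

View pics/i.png

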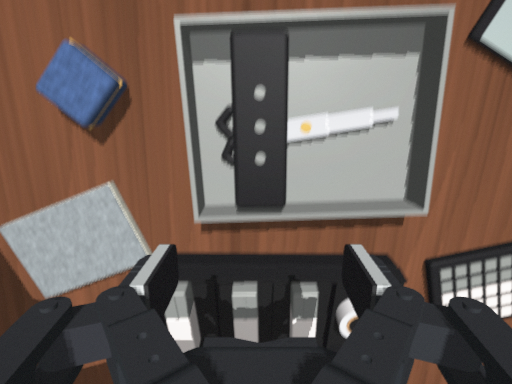

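Run:
```python
from h import *
s=env.observe()
for n,u,v,z in [('nl',236,206,.059),('nr',286,207,.059),('fl',232,30,.059),('fr',288,30,.059),('bar u',345,110,.015),('bar l',347,131,.015),('tip',398,112,.012),('pivot',306,127,.015),('loop',217,125,.01),('binbl',195,222,.045),('binbr',428,212,.045),('bintl',177,18,.045),('bintr',453,6,.045)]:
    print(n,pt('wrist',u,v,z,s)[:2].round(4))
```

```text
nl [0.4841 0.0076]
nr [0.5346 0.0084]
fl [0.4783 0.1672]
fr [0.5265 0.169 ]
bar u [0.5953 0.1046]
bar l [0.6    0.0829]
tip [0.6533 0.1047]
pivot [0.5552 0.0855]
loop [0.4585 0.0838]
binbl [ 0.4393 -0.0168]
binbr [0.6876 0.0036]
bintl [0.4278 0.1781]
bintr [0.6725 0.1965]
```

Emit:
jog_arm:
  hand: [0.08, 0.08, 0.08, 0.08, 0.08]
  travel:
    - [-0.001, 0.045, 0]
    - [0, 0, -0.05]
    - [0, 0, -0.05]
    - [0, 0, -0.02]
    - [0, 0, 0]
  yaw: [0, 0, 0, 0, 0]

```text
time_s: 19.88
position: [0.5064, 0.072, 0.102]
tool_rot: [[-0.033, 0.999, -0.003], [0.999, 0.033, 0.0], [0.0, -0.003, -1.0]]
ft_force: [0.2, 0.2, 0.7]
grip_width: 0.0799
gripper_force: 0.0
```

Emit:
jog_arm:
  hand: [0.08, 0.08, 0.08, 0.08, 0.08]
  travel:
    - [0, 0, -0.02]
    - [0, 0, -0.015]
    - [0, 0, -0.01]
    - [0, 0, 0]
    - [0, 0, 0]
  yaw: [0, 0, 0, 0, 0]

```text
time_s: 20.5
position: [0.5073, 0.072, 0.0586]
tool_rot: [[-0.033, 0.999, 0.001], [0.999, 0.033, -0.0], [-0.0, 0.001, -1.0]]
ft_force: [0.8, 0.2, -0.7]
grip_width: 0.0799
gripper_force: 0.0
```

Emit:
jog_arm:
  hand: [0.04, 0.04, 0.04, 0.04, 0.04]
  travel:
    - [0, 0, 0]
    - [0, 0, 0]
    - [0, 0, 0]
    - [0, 0, 0]
    - [0, 0, 0.01]
  yaw: [0, 0, 0, 0, 0]

```text
time_s: 21.12
position: [0.5064, 0.0721, 0.0677]
tool_rot: [[-0.033, 0.999, -0.002], [0.999, 0.033, 0.0], [0.0, -0.002, -1.0]]
ft_force: [-0.5, -0.5, -3.8]
grip_width: 0.0505
gripper_force: 73.5
```

Emit:
jog_arm:
  hand: [0.04, 0.04, 0.04, 0.04, 0.04]
  travel:
    - [0, 0, 0.05]
    - [0, 0, 0.05]
    - [0, -0.021, 0.03]
    - [0.0076, -0.05, 0]
    - [0.0076, -0.05, 0]
  yaw: [0, 0, 0, 0, 0]

```text
time_s: 21.75
position: [0.5219, -0.05, 0.1986]
tool_rot: [[-0.034, 0.999, 0.001], [0.999, 0.034, -0.0], [-0.0, 0.001, -1.0]]
ft_force: [1.3, -0.8, -3.0]
grip_width: 0.0504
gripper_force: 74.9
```

Emit:
jog_arm:
  hand: [0.04, 0.04, 0.04, 0.04, 0.04]
  travel:
    - [0.0076, -0.05, 0]
    - [0.0076, -0.05, 0]
    - [0.0076, -0.05, 0]
    - [0.0076, -0.05, 0]
    - [0.0076, -0.05, 0]
  yaw: [0.011, 0.011, 0.011, 0.011, 0.011]

```text
time_s: 22.38
position: [0.5599, -0.3004, 0.198]
tool_rot: [[-0.088, 0.996, -0.0], [0.996, 0.088, 0.001], [0.001, -0.0, -1.0]]
ft_force: [-0.2, -0.6, -3.0]
grip_width: 0.0504
gripper_force: 74.8
```

Emit:
jog_arm:
  hand: [0.04, 0.04, 0.04, 0.04, 0.04]
  travel:
    - [0.0076, -0.05, 0]
    - [0, 0, -0.05]
    - [0, 0, -0.05]
    - [0, 0, -0.03]
    - [0, 0, 0]
  yaw: [0, 0, 0, 0, 0]

```text
time_s: 23.0
position: [0.5666, -0.3481, 0.0657]
tool_rot: [[-0.088, 0.996, -0.004], [0.996, 0.088, 0.004], [0.004, -0.004, -1.0]]
ft_force: [0.4, -0.0, -1.7]
grip_width: 0.0502
gripper_force: 74.7
```

Run:
```python
from h import *
s,im=snap('wrist','j.png'); print(s['position'].round(4),s['grip_width'],s['gripper_force'],s['ft_force'],s['tool_rot'].round(3).tolist())
```

```text
[ 0.5666 -0.3481  0.0657] 0.05024338443392677 74.65915203094482 [ 0.35979525 -0.04208146 -1.66129198] [[-0.088, 0.996, -0.004], [0.996, 0.088, 0.004], [0.004, -0.004, -1.0]]
```

View pics/j.png

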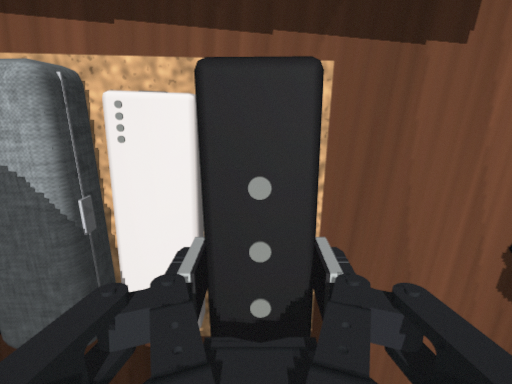

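Speaker is held right of the power bank (right edge (196,97)→(203,240)); the mat's far right corner is at (333,62).

Run:
```python
from h import *
s=env.observe()
for n,u,v,z in [('corner',333,62,.005),('edge',322,200,.005),('pb',196,97,.027),('pb',203,240,.027),('spk',321,68,.0665),('spkl',197,68,.0665),('end',260,57,.0665)]:
    print(n,pt('wrist',u,v,z,s)[:2].round(4))
```

```text
corner [ 0.5998 -0.2498]
edge [ 0.6056 -0.3328]
pb [ 0.5263 -0.2761]
pb [ 0.5328 -0.3576]
spk [ 0.5826 -0.2615]
spkl [ 0.5344 -0.2657]
end [ 0.5586 -0.2596]
```

Emit:
jog_arm:
  hand: [0.04, 0.04, 0.04, 0.062, 0.062]
  travel:
    - [0, 0, -0.01]
    - [0, 0, -0.007]
    - [0, 0, 0]
    - [0, 0, 0]
    - [0, 0, 0]
  yaw: [0, 0, 0, 0, 0]

```text
time_s: 23.68
position: [0.5679, -0.3492, 0.0516]
tool_rot: [[-0.088, 0.996, 0.001], [0.996, 0.088, -0.001], [-0.001, 0.001, -1.0]]
ft_force: [-0.2, -0.3, 0.7]
grip_width: 0.0619
gripper_force: 0.0
```

Emit:
jog_arm:
  hand: [0.064, 0.064, 0.064, 0.064, 0.064]
  travel:
    - [0, 0, 0.02]
    - [0, 0, 0.05]
    - [0, 0, 0.06]
    - [0, 0.05, 0.03]
    - [-0.003, 0.053, 0]
  yaw: [0, 0, 0, -0.165, -0.165]

```text
time_s: 24.3
position: [0.5653, -0.2456, 0.2141]
tool_rot: [[0.246, 0.969, 0.006], [0.969, -0.246, -0.004], [-0.002, 0.006, -1.0]]
ft_force: [1.5, 0.2, -0.1]
grip_width: 0.064
gripper_force: 0.0
```

Emit:
jog_arm:
  hand: [0.064, 0.064, 0.06, 0.06, 0.06]
  travel:
    - [-0.003, 0.053, 0]
    - [-0.003, 0.053, 0]
    - [-0.003, 0.053, 0]
    - [-0.003, 0.053, 0]
    - [-0.003, 0.053, 0]
  yaw: [-0.165, -0.165, -0.165, -0.165, -0.165]

```text
time_s: 24.92
position: [0.5495, 0.0207, 0.2115]
tool_rot: [[0.878, 0.478, 0.001], [0.478, -0.878, -0.0], [0.001, 0.001, -1.0]]
ft_force: [1.0, -0.5, 0.7]
grip_width: 0.0599
gripper_force: 0.0
```

Emit:
jog_arm:
  hand: [0.045, 0.045, 0.045, 0.045, 0.045]
  travel:
    - [-0.003, 0.053, 0]
    - [-0.003, 0.005, -0.02]
    - [0, 0, -0.03]
    - [0, 0, 0]
    - [0, 0, 0]
  yaw: [-0.165, -0.165, 0, 0, 0]

```text
time_s: 25.55
position: [0.5443, 0.0769, 0.1621]
tool_rot: [[0.985, 0.173, 0.002], [0.173, -0.985, -0.0], [0.002, 0.0, -1.0]]
ft_force: [0.2, 0.7, 0.0]
grip_width: 0.0453
gripper_force: 0.0
```

Run:
```python
from h import *
s,im=snap('wrist','k.png'); print(s['time_s'],s['position'].round(4),s['grip_width'],s['tool_rot'].round(3).tolist())
_,b=snap('scene','k2.png')
cv2.imwrite('pics/k3.png',cv2.cvtColor(np.hstack([im[:,:],cv2.resize(b[150:310,80:280],None,fx=1.4,fy=2.4)]),cv2.COLOR_RGB2BGR))
```

```text
25.55 [0.5443 0.0769 0.1621] 0.045283847128644424 [[0.985, 0.173, 0.002], [0.173, -0.985, -0.0], [0.002, 0.0, -1.0]]
```

View pics/k3.png

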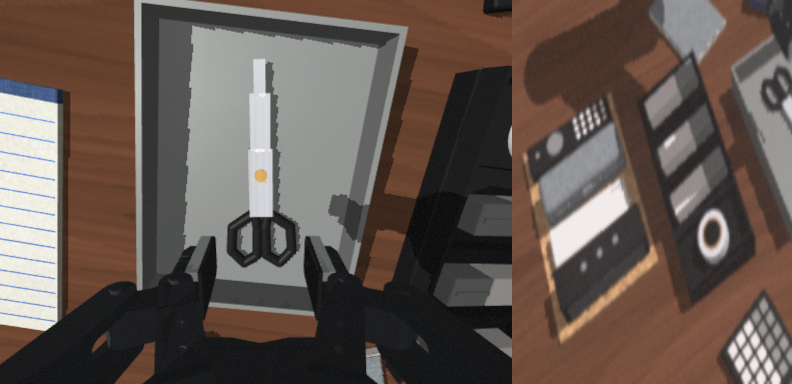

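All four items lie on the mat. The scissors are clear and aligned with the tool: shank bar (260,150)–(261,217), tip (260,60).

Run:
```python
from h import *
s=env.observe()
for n,u,v,z in [('b1',260,150,.015),('b2',260.5,217,.015),('tip',260,60,.012),('l',248,185,.015),('r',273,185,.015)]:
    print(n,pt('wrist',u,v,z,s)[:2].round(4))
```

```text
b1 [0.5768 0.0819]
b2 [0.5135 0.0703]
tip [0.6508 0.0949]
l [0.5428 0.0873]
r [0.5468 0.0643]
```

Emit:
jog_arm:
  hand: [0.045, 0.045, 0.045, 0.045, 0.045]
  travel:
    - [0.001, -0.001, -0.04]
    - [0, 0, -0.04]
    - [0, 0, -0.03]
    - [0, 0, -0.015]
    - [0, 0, 0]
  yaw: [0, 0, 0, 0, 0]

```text
time_s: 26.28
position: [0.5449, 0.0759, 0.0359]
tool_rot: [[0.985, 0.173, -0.0], [0.173, -0.985, -0.0], [-0.0, -0.0, -1.0]]
ft_force: [-0.1, -0.3, 0.4]
grip_width: 0.045
gripper_force: 0.0
```

Emit:
jog_arm:
  hand: [0.04, 0.04, 0.04, 0.04, 0.04]
  travel:
    - [0, 0, -0.006]
    - [0, 0, -0.004]
    - [0, 0, -0.002]
    - [0, 0, 0]
    - [0, 0, 0]
  yaw: [0, 0, 0, 0, 0]

```text
time_s: 26.9
position: [0.5447, 0.076, 0.024]
tool_rot: [[0.985, 0.173, 0.0], [0.173, -0.985, -0.0], [0.0, 0.0, -1.0]]
ft_force: [-0.3, 0.1, 0.2]
grip_width: 0.0399
gripper_force: 0.0
```

Emit:
jog_arm:
  hand: [0.01, 0.01, 0.01, 0.01, 0.01]
  travel:
    - [0, 0, 0]
    - [0, 0, 0]
    - [0, 0, 0]
    - [0, 0, 0]
    - [0, 0, 0]
  yaw: [0, 0, 0, 0, 0]
  grip_force: 50

```text
time_s: 27.52
position: [0.5448, 0.076, 0.0242]
tool_rot: [[0.985, 0.173, 0.001], [0.173, -0.985, -0.0], [0.001, 0.0, -1.0]]
ft_force: [-2.1, 0.2, 6.0]
grip_width: 0.0203
gripper_force: 49.6
```

Emit:
jog_arm:
  hand: [0.01, 0.01, 0.01, 0.01, 0.01]
  travel:
    - [0, 0, 0.03]
    - [0, 0, 0.05]
    - [0, 0, 0.05]
    - [-0.014, 0.039, 0]
    - [-0.014, 0.039, 0]
  yaw: [0, 0, 0, -0.033, -0.033]

```text
time_s: 28.15
position: [0.5162, 0.1547, 0.154]
tool_rot: [[0.994, 0.105, 0.0], [0.105, -0.994, 0.0], [0.0, -0.0, -1.0]]
ft_force: [-0.3, 0.6, -1.7]
grip_width: 0.0206
gripper_force: 49.3
```

Emit:
jog_arm:
  hand: [0.01, 0.01, 0.01, 0.01, 0.01]
  travel:
    - [-0.014, 0.039, 0]
    - [-0.014, 0.039, 0]
    - [-0.014, 0.039, 0]
    - [-0.015, 0.037, 0]
    - [0, 0, 0]
  yaw: [-0.033, -0.033, -0.033, -0.035, 0]

```text
time_s: 28.78
position: [0.4583, 0.3099, 0.1533]
tool_rot: [[1.0, -0.023, -0.001], [-0.023, -1.0, -0.0], [-0.001, 0.0, -1.0]]
ft_force: [0.4, 0.0, -0.4]
grip_width: 0.0203
gripper_force: 49.3
```

Run:
```python
from h import *
s,im=snap('wrist','l.png'); print(s['position'].round(4),s['grip_width'],s['gripper_force'],s['ft_force'],s['tool_rot'].round(3).tolist())
```

```text
[0.4583 0.3099 0.1533] 0.020305725211702694 49.313271045684814 [ 0.39422088  0.01081206 -0.44980734] [[1.0, -0.023, -0.001], [-0.023, -1.0, -0.0], [-0.001, 0.0, -1.0]]
```

View pics/l.png

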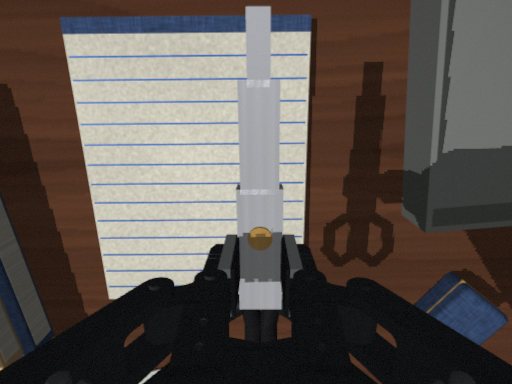

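Pad far corners are at (62,20) and (310,18), with the near-left corner at about (108,300). The scissors are held level over its right side.

Run:
```python
from h import *
s=env.observe()
for n,u,v,z in [('fl',62,20,.008),('fr',310,18,.008),('r mid',305,220,.008),('l mid',90,190,.008),('nl',108,300,.008)]:
    print(n,pt('wrist',u,v,z,s)[:2].round(4))
```

```text
fl [0.5991 0.4623]
fr [0.5959 0.2647]
r mid [0.4238 0.2655]
l mid [0.4585 0.4659]
nl [0.3396 0.469 ]
```

Emit:
jog_arm:
  hand: [0.01, 0.01, 0.01, 0.01, 0.01]
  travel:
    - [0, 0, -0.04]
    - [0, 0, -0.04]
    - [0, 0, -0.025]
    - [0, 0, -0.012]
    - [0, 0, 0]
  yaw: [0, 0, 0, 0, 0]

```text
time_s: 29.45
position: [0.4599, 0.3075, 0.0365]
tool_rot: [[1.0, -0.027, -0.001], [-0.027, -1.0, -0.0], [-0.001, 0.0, -1.0]]
ft_force: [0.5, 0.0, -0.7]
grip_width: 0.0205
gripper_force: 49.3
```

Emit:
jog_arm:
  hand: [0.01, 0.01, 0.01, 0.01, 0.01]
  travel:
    - [0, 0, -0.004]
    - [0, 0, -0.003]
    - [0, 0, 0]
    - [0, 0, 0]
    - [0, 0, 0]
  yaw: [0, 0, 0, 0, 0]

```text
time_s: 30.08
position: [0.4597, 0.3081, 0.03]
tool_rot: [[1.0, -0.026, 0.0], [-0.026, -1.0, 0.0], [0.0, -0.0, -1.0]]
ft_force: [0.4, 0.7, -1.3]
grip_width: 0.0204
gripper_force: 49.3
```

Emit:
jog_arm:
  hand: [0.01, 0.01, 0.045, 0.045, 0.045]
  travel:
    - [0, 0, -0.002]
    - [0, 0, 0]
    - [0, 0, 0]
    - [0, 0, 0]
    - [0, 0, 0.02]
  yaw: [0, 0, 0, 0, 0]

```text
time_s: 30.7
position: [0.4591, 0.3078, 0.0471]
tool_rot: [[1.0, -0.026, -0.002], [-0.026, -1.0, -0.001], [-0.002, 0.001, -1.0]]
ft_force: [0.4, -0.3, 0.1]
grip_width: 0.045
gripper_force: 0.0
```

Emit:
jog_arm:
  hand: [0.045, 0.045, 0.045, 0.045, 0.045]
  travel:
    - [0, 0, 0.05]
    - [0, 0, 0.05]
    - [0, 0, 0.05]
    - [0.004, -0.048, 0]
    - [0.004, -0.048, 0]
  yaw: [0, 0, 0, 0.163, 0.163]

```text
time_s: 31.32
position: [0.4676, 0.2112, 0.1984]
tool_rot: [[0.953, 0.302, 0.002], [0.302, -0.953, 0.0], [0.002, 0.0, -1.0]]
ft_force: [0.5, -0.8, -1.0]
grip_width: 0.0446
gripper_force: 0.0
```

Emit:
jog_arm:
  hand: [0.045, 0.045, 0.045, 0.045, 0.045]
  travel:
    - [0.004, -0.048, 0]
    - [0.004, -0.048, 0]
    - [0.004, -0.048, 0]
    - [0.004, -0.048, 0]
    - [0.004, -0.048, 0]
  yaw: [0.163, 0.163, 0.163, 0.163, 0.163]

```text
time_s: 31.95
position: [0.4876, -0.0295, 0.198]
tool_rot: [[0.436, 0.9, 0.001], [0.9, -0.436, -0.0], [0.0, 0.001, -1.0]]
ft_force: [0.6, 0.6, -1.1]
grip_width: 0.0452
gripper_force: 0.0
```

Emit:
jog_arm:
  hand: [0.045, 0.045, 0.045, 0.045, 0.045]
  travel:
    - [0.004, -0.048, 0]
    - [0.003, -0.048, 0]
    - [0, -0.04, 0]
    - [0, 0, 0]
    - [0, 0, 0]
  yaw: [0.163, 0.163, 0.163, 0, 0]

```text
time_s: 32.58
position: [0.4945, -0.1634, 0.1978]
tool_rot: [[-0.031, 1.0, -0.0], [1.0, 0.031, 0.0], [0.0, -0.0, -1.0]]
ft_force: [0.0, 0.7, -0.6]
grip_width: 0.0449
gripper_force: 0.0
```

Run:
```python
from h import *
s,im=snap('wrist','m.png'); print(s['time_s'],s['position'].round(4),s['grip_width'],s['tool_rot'].round(3).tolist())
_,b=snap('scene','m2.png')
cv2.imwrite('pics/m3.png',cv2.cvtColor(np.hstack([im[:,:],cv2.resize(b[100:260,260:410],None,fx=1.9,fy=2.4)]),cv2.COLOR_RGB2BGR))
```

```text
32.575 [ 0.4945 -0.1634  0.1978] 0.04486881085758417 [[-0.031, 1.0, -0.0], [1.0, 0.031, 0.0], [0.0, -0.0, -1.0]]
```

View pics/m3.png

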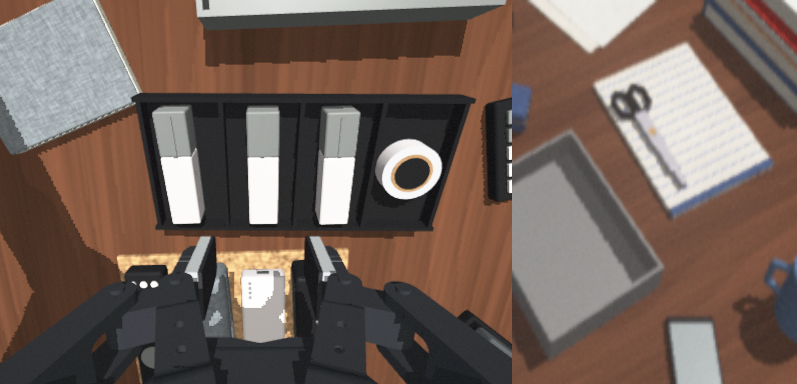

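Scissors lie flat on the pad. In the wrist view m0 runs (171,107)→(185,223), m1 (263,106)→(263,223) and m2 (341,107)→(334,223). The tape is at (408,168).

Run:
```python
from h import *
s=env.observe()
im=cv2.imread('pics/m.png'); g=im.min(2)
for v,z in [(200,.048),(185,.0505),(130,.063)]:
    r=g[v]; print(v,[ (i,int(r[i]),int(r[i+1])) for i in range(140,370) if abs(int(r[i+1])-int(r[i-1]))>45])
for n,(a,b) in {'m0':((153,108),(190,108)),'m1':((247,107),(279,107)),'m2':((322,108),(359,108))}.items():
    print(n,'far',pt('wrist',*a,.067,s)[:2].round(4),pt('wrist',*b,.067,s)[:2].round(4))
for n,(a,b) in {'m0':((168,222),(203,222)),'m1':((247,223),(279,223)),'m2':((317,223),(352,223))}.items():
    print(n,'near',pt('wrist',*a,.045,s)[:2].round(4),pt('wrist',*b,.045,s)[:2].round(4))
for n,p in {'orgfl':(135,97,.064),'orgfr':(472,98,.064),'div1':(229,160,.044),'div2':(298,160,.044),'nl':(158,229,.031),'nr':(434,229,.031)}.items(): print(n,pt('wrist',*p,s)[:2].round(4))
```

```text
200 [(167, 38, 178), (168, 178, 243), (169, 243, 249), (196, 241, 185), (197, 185, 130), (198, 130, 119), (203, 95, 59), (204, 59, 41), (248, 66, 213), (249, 213, 247), (277, 207, 107), (278, 107, 42), (279, 42, 46), (315, 61, 99), (316, 99, 110), (320, 120, 210), (321, 210, 242), (349, 224, 120), (350, 120, 43), (351, 43, 45)]
185 [(164, 42, 117), (165, 117, 233), (166, 233, 249), (194, 239, 175), (195, 175, 127), (196, 127, 124), (201, 96, 58), (202, 58, 42), (247, 43, 190), (248, 190, 240), (249, 240, 249), (277, 243, 156), (278, 156, 46), (279, 46, 43), (316, 59, 99), (317, 99, 111), (321, 122, 211), (322, 211, 241), (351, 208, 104), (352, 104, 44), (353, 44, 44)]
130 [(154, 37, 123), (155, 123, 159), (186, 151, 111), (187, 111, 80), (246, 78, 130), (247, 130, 160), (278, 148, 89), (279, 89, 43), (280, 43, 43), (325, 85, 127), (326, 127, 152), (357, 160, 97), (358, 97, 43), (359, 43, 41)]
m0 far [ 0.404 -0.096] [ 0.4342 -0.095 ]
m1 far [ 0.4806 -0.0927] [ 0.5067 -0.0918]
m2 far [ 0.5417 -0.0914] [ 0.5719 -0.0904]
m0 near [ 0.4041 -0.2043] [ 0.4386 -0.2031]
m1 near [ 0.482  -0.2028] [ 0.5136 -0.2017]
m2 near [ 0.5511 -0.2004] [ 0.5856 -0.1993]
orgfl [ 0.3888 -0.0879]
orgfr [ 0.6641 -0.0796]
div1 [ 0.4639 -0.1408]
div2 [ 0.5282 -0.1386]
nl [ 0.3889 -0.2182]
nr [ 0.6766 -0.2085]
```

Run:
```python
from h import *
s=env.observe()
for n,d in {'m0':((168,196.5),(154,186.5)),'m1':((248,277.5),(246.5,278.5)),'m2':((320,349.5),(325.5,357.5))}.items():
    P=[]
    for (a,b),v,z in zip(d,(200,130),(.049,.0625)):
        A,B=pt('wrist',a,v,z,s),pt('wrist',b,v,z,s); P.append((A+B)/2); print(n,v,((A+B)/2).round(4),np.linalg.norm(A-B).round(4))
    D=P[1]-P[0]; print('angle',np.degrees(np.arctan2(D[1],D[0])).round(1), 'x at y=-.147',(P[0]+D*(-.147-P[0][1])/D[1])[0].round(4))
```

```text
m0 200 [ 0.4201 -0.1798  0.049 ] 0.0271
m0 130 [ 0.4159 -0.1136  0.0625] 0.0275
angle 93.6 x at y=-.147 0.418
m1 200 [ 0.4966 -0.1772  0.049 ] 0.0281
m1 130 [ 0.4939 -0.111   0.0625] 0.0271
angle 92.3 x at y=-.147 0.4954
m2 200 [ 0.5651 -0.1749  0.049 ] 0.0281
m2 130 [ 0.5607 -0.1087  0.0625] 0.0271
angle 93.7 x at y=-.147 0.5632
```

Emit:
jog_arm:
  hand: [0.042, 0.042, 0.042, 0.042, 0.042]
  travel:
    - [0.001, 0.016, -0.04]
    - [0, 0, -0.05]
    - [0, 0, -0.03]
    - [0, 0, -0.014]
    - [0, 0, 0]
  yaw: [0.01, 0, 0, 0, 0]

```text
time_s: 33.3
position: [0.4958, -0.1475, 0.0638]
tool_rot: [[-0.043, 0.999, -0.001], [0.999, 0.043, 0.0], [0.0, -0.001, -1.0]]
ft_force: [-0.1, 0.3, 0.4]
grip_width: 0.0418
gripper_force: 0.0
```

Emit:
jog_arm:
  hand: [0.015, 0.015, 0.015, 0.015, 0.015]
  travel:
    - [0, 0, 0]
    - [0, 0, 0]
    - [0, 0, 0]
    - [0, 0, 0.01]
    - [0, 0, 0.03]
  yaw: [0, 0, 0, 0, 0]
  grip_force: 60

```text
time_s: 33.92
position: [0.4951, -0.1478, 0.1041]
tool_rot: [[-0.043, 0.999, -0.002], [0.999, 0.043, 0.001], [0.001, -0.002, -1.0]]
ft_force: [0.3, 0.4, -0.5]
grip_width: 0.0262
gripper_force: 59.1
```

Emit:
jog_arm:
  hand: [0.015, 0.015, 0.015, 0.015, 0.015]
  travel:
    - [0, 0, 0.05]
    - [0.006, 0.05, 0.01]
    - [0.006, 0.05, 0]
    - [0.006, 0.05, 0]
    - [0.006, 0.05, 0]
  yaw: [0, -0.01, -0.01, -0.01, -0.01]

```text
time_s: 34.55
position: [0.5197, 0.0536, 0.1648]
tool_rot: [[-0.002, 1.0, 0.001], [1.0, 0.002, -0.0], [-0.0, 0.001, -1.0]]
ft_force: [-0.5, -0.2, -0.2]
grip_width: 0.0262
gripper_force: 59.2
```

Emit:
jog_arm:
  hand: [0.015, 0.015, 0.015, 0.015, 0.015]
  travel:
    - [0.006, 0.05, 0]
    - [0.006, 0.05, 0]
    - [0.006, 0.05, 0]
    - [0.006, 0.05, 0]
    - [0.006, 0.05, 0]
  yaw: [-0.01, -0.01, -0.01, 0, 0]

```text
time_s: 35.17
position: [0.5496, 0.3037, 0.1647]
tool_rot: [[0.027, 1.0, 0.001], [1.0, -0.027, 0.0], [0.0, 0.001, -1.0]]
ft_force: [1.2, -1.1, -0.1]
grip_width: 0.0261
gripper_force: 59.2
```

Emit:
jog_arm:
  hand: [0.015, 0.015, 0.015, 0.015, 0.015]
  travel:
    - [0.006, 0.05, 0]
    - [0.005, 0.043, 0]
    - [0, 0, -0.05]
    - [0, 0, -0.04]
    - [0, 0, 0]
  yaw: [0, 0, 0, 0, 0]

```text
time_s: 35.8
position: [0.5593, 0.3944, 0.0716]
tool_rot: [[0.027, 1.0, -0.005], [1.0, -0.027, -0.003], [-0.003, -0.005, -1.0]]
ft_force: [-0.0, -0.6, 0.7]
grip_width: 0.0257
gripper_force: 59.2
```

Emit:
jog_arm:
  hand: [0.015, 0.015, 0.015, 0.015, 0.015]
  travel:
    - [0, 0, -0.012]
    - [0, 0, -0.006]
    - [0, 0, -0.004]
    - [0, 0, -0.003]
    - [0, 0, 0]
  yaw: [0, 0, 0, 0, 0]
  grip_force: 20

```text
time_s: 36.42
position: [0.5616, 0.3968, 0.0518]
tool_rot: [[0.027, 1.0, 0.005], [1.0, -0.027, 0.004], [0.004, 0.005, -1.0]]
ft_force: [-1.4, 5.8, 10.7]
grip_width: 0.0259
gripper_force: 60.9
```

Emit:
jog_arm:
  hand: [0.04, 0.04, 0.04, 0.04, 0.04]
  travel:
    - [0, 0, 0]
    - [0, 0, 0]
    - [0, 0, 0]
    - [0, 0, 0.04]
    - [0, 0, 0.05]
  yaw: [0, 0, 0, 0, 0]

```text
time_s: 37.05
position: [0.5603, 0.3947, 0.1387]
tool_rot: [[0.027, 1.0, -0.003], [1.0, -0.027, -0.001], [-0.001, -0.003, -1.0]]
ft_force: [-0.6, 0.1, 0.2]
grip_width: 0.0403
gripper_force: 0.0
```

Emit:
jog_arm:
  hand: [0.042, 0.042, 0.042, 0.042, 0.042]
  travel:
    - [0, 0, 0.04]
    - [0, -0.05, 0]
    - [0, -0.05, 0]
    - [0, -0.05, 0]
    - [0, -0.05, 0]
  yaw: [0, 0, 0.013, 0.013, 0.013]

```text
time_s: 37.67
position: [0.5605, 0.1934, 0.1788]
tool_rot: [[-0.012, 1.0, -0.0], [1.0, 0.012, -0.0], [-0.0, -0.0, -1.0]]
ft_force: [-0.3, -0.2, -0.3]
grip_width: 0.0419
gripper_force: 0.0
```

Emit:
jog_arm:
  hand: [0.042, 0.042, 0.042, 0.042, 0.042]
  travel:
    - [0, -0.05, 0]
    - [0, -0.05, 0]
    - [0, -0.05, 0]
    - [0, -0.05, 0]
    - [0, -0.05, 0]
  yaw: [0.013, 0.013, 0.013, 0, 0]

```text
time_s: 38.3
position: [0.5604, -0.0567, 0.1788]
tool_rot: [[-0.051, 0.999, -0.0], [0.999, 0.051, -0.0], [-0.0, -0.0, -1.0]]
ft_force: [0.1, 0.0, -0.1]
grip_width: 0.0421
gripper_force: 0.0
```

Emit:
jog_arm:
  hand: [0.042, 0.042, 0.042, 0.042, 0.042]
  travel:
    - [0, -0.05, 0]
    - [0, -0.05, 0]
    - [0, -0.01, 0.02]
    - [0, 0, 0]
    - [0, 0, 0]
  yaw: [0, 0, 0, 0, 0]

```text
time_s: 38.92
position: [0.5604, -0.1641, 0.1981]
tool_rot: [[-0.052, 0.999, -0.001], [0.999, 0.052, 0.001], [0.001, -0.001, -1.0]]
ft_force: [-0.6, -0.2, 0.3]
grip_width: 0.0419
gripper_force: 0.0
```

Run:
```python
from h import *
s,im=snap('wrist','n.png'); print(s['time_s'],s['position'].round(4),s['tool_rot'].round(3).tolist())
_,b=snap('scene','n2.png')
cv2.imwrite('pics/n3.png',cv2.cvtColor(np.hstack([im[:,:],cv2.resize(b[100:260,260:410],None,fx=1.9,fy=2.4)]),cv2.COLOR_RGB2BGR))
```

```text
38.925 [ 0.5604 -0.1641  0.1981] [[-0.052, 0.999, -0.001], [0.999, 0.052, 0.001], [0.001, -0.001, -1.0]]
```

View pics/n3.png

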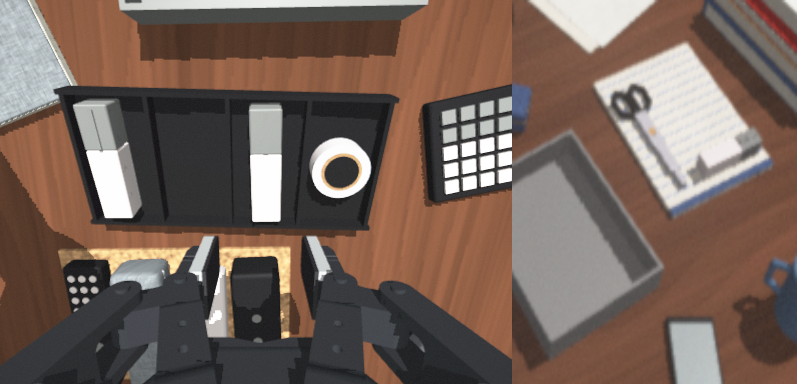

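Marker1 lies on the pad near its blue strip, clear of the scissors tip. Marker2 is at column 265, rows 104–221, and marker0 is still in its place.

Run:
```python
from h import *
s=env.observe()
g=cv2.imread('pics/n.png').min(2).astype(int)
for v,z,t in ((200,.049,170),(130,.0625,120)):
  for lo,hi in ((70,150),(235,295)):
    c=[i for i in range(lo,hi) if g[v,i]>t]; a,b=c[0]-.5,c[-1]+.5
    A,B=pt('wrist',a,v,z,s),pt('wrist',b,v,z,s); print(v,a,b,((A+B)/2).round(4),np.linalg.norm(A-B).round(4))
for n,u,v in [('near1',692,160),('far',753,132),('mid',722,150)]: print(n,pt('scene',260+(u-512)/1.9,100+v/2.4,.036)[:2].round(3))
for n,u,v in [('tip',687,186),('piv',653,132)]: print(n,pt('scene',260+(u-512)/1.9,100+v/2.4,.018)[:2].round(3))
```

```text
200 99.5 128.5 [ 0.421  -0.1856  0.049 ] 0.0277
200 251.5 280.5 [ 0.5657 -0.178   0.049 ] 0.0276
130 79.5 111.5 [ 0.4172 -0.1193  0.0625] 0.0272
130 248.5 281.5 [ 0.5607 -0.1118  0.0625] 0.028
near1 [0.553 0.327]
far [0.558 0.447]
mid [0.561 0.382]
tip [0.575 0.307]
piv [0.472 0.309]
```

Emit:
jog_arm:
  hand: [0.042, 0.042, 0.042, 0.042, 0.042]
  travel:
    - [0.003, 0.017, -0.04]
    - [0, 0, -0.05]
    - [0, 0, -0.03]
    - [0, 0, -0.014]
    - [0, 0, 0]
  yaw: [0.01, 0, 0, 0, 0]

```text
time_s: 39.65
position: [0.5636, -0.1476, 0.0645]
tool_rot: [[-0.061, 0.998, -0.001], [0.998, 0.061, 0.001], [0.001, -0.001, -1.0]]
ft_force: [0.5, 0.3, -0.3]
grip_width: 0.0417
gripper_force: 0.0
```

Emit:
jog_arm:
  hand: [0.015, 0.015, 0.015, 0.015, 0.015]
  travel:
    - [0, 0, 0]
    - [0, 0, 0]
    - [0, 0, 0]
    - [0, 0, 0.01]
    - [0, 0, 0.03]
  yaw: [0, 0, 0, 0, 0]
  grip_force: 60

```text
time_s: 40.28
position: [0.563, -0.1477, 0.1047]
tool_rot: [[-0.061, 0.998, -0.003], [0.998, 0.061, 0.001], [0.001, -0.002, -1.0]]
ft_force: [0.1, 0.5, 0.1]
grip_width: 0.026
gripper_force: 59.1
```

Emit:
jog_arm:
  hand: [0.015, 0.015, 0.015, 0.015, 0.015]
  travel:
    - [0, 0, 0.05]
    - [-0.005, 0.05, 0.01]
    - [-0.005, 0.05, 0]
    - [-0.005, 0.05, 0]
    - [-0.005, 0.05, 0]
  yaw: [0, -0.012, -0.012, -0.012, -0.012]

```text
time_s: 40.9
position: [0.5433, 0.0536, 0.1656]
tool_rot: [[-0.012, 1.0, 0.001], [1.0, 0.012, -0.0], [-0.0, 0.001, -1.0]]
ft_force: [0.3, 0.0, 0.2]
grip_width: 0.0259
gripper_force: 59.2
```

Emit:
jog_arm:
  hand: [0.015, 0.015, 0.015, 0.015, 0.015]
  travel:
    - [-0.005, 0.05, 0]
    - [-0.005, 0.05, 0]
    - [-0.005, 0.05, 0]
    - [-0.005, 0.05, 0]
    - [-0.005, 0.05, 0]
  yaw: [-0.012, -0.012, -0.012, 0, 0]

```text
time_s: 41.52
position: [0.5183, 0.3036, 0.1655]
tool_rot: [[0.023, 1.0, 0.001], [1.0, -0.023, 0.0], [0.0, 0.001, -1.0]]
ft_force: [0.9, -0.1, 0.1]
grip_width: 0.0259
gripper_force: 59.2
```

Emit:
jog_arm:
  hand: [0.015, 0.015, 0.015, 0.015, 0.015]
  travel:
    - [-0.005, 0.05, 0]
    - [-0.008, 0.043, 0]
    - [0, 0, -0.05]
    - [0, 0, -0.04]
    - [0, 0, 0]
  yaw: [0, 0, 0, 0, 0]

```text
time_s: 42.15
position: [0.5044, 0.3944, 0.0728]
tool_rot: [[0.023, 1.0, -0.005], [1.0, -0.023, -0.003], [-0.003, -0.005, -1.0]]
ft_force: [-1.2, 0.2, -0.1]
grip_width: 0.0255
gripper_force: 59.2
```

Emit:
jog_arm:
  hand: [0.015, 0.015, 0.015, 0.015, 0.015]
  travel:
    - [0, 0, -0.012]
    - [0, 0, -0.006]
    - [0, 0, -0.002]
    - [0, 0, 0]
    - [0, 0, 0]
  yaw: [0, 0, 0, 0, 0]

```text
time_s: 42.78
position: [0.506, 0.3954, 0.0556]
tool_rot: [[0.023, 1.0, 0.001], [1.0, -0.023, 0.001], [0.001, 0.001, -1.0]]
ft_force: [-0.2, 1.4, 4.3]
grip_width: 0.0257
gripper_force: 59.7
```

Emit:
jog_arm:
  hand: [0.035, 0.035, 0.035, 0.035, 0.035]
  travel:
    - [0, 0, 0]
    - [0, 0, 0]
    - [0, 0, 0]
    - [0, 0, 0.04]
    - [0, 0, 0.05]
  yaw: [0, 0, 0, 0, 0]

```text
time_s: 43.4
position: [0.5052, 0.3947, 0.1448]
tool_rot: [[0.023, 1.0, -0.003], [1.0, -0.023, -0.001], [-0.001, -0.003, -1.0]]
ft_force: [0.6, 0.4, 0.1]
grip_width: 0.0348
gripper_force: 0.0
```

Emit:
jog_arm:
  hand: [0.042, 0.042, 0.042, 0.042, 0.042]
  travel:
    - [0, 0, 0.04]
    - [0, -0.05, 0]
    - [-0.008, -0.05, 0]
    - [-0.008, -0.05, 0]
    - [-0.008, -0.05, 0]
  yaw: [0, 0, 0.014, 0.014, 0.014]

```text
time_s: 44.02
position: [0.4812, 0.1935, 0.1848]
tool_rot: [[-0.02, 1.0, 0.0], [1.0, 0.02, -0.0], [-0.0, 0.0, -1.0]]
ft_force: [0.6, -0.8, -0.0]
grip_width: 0.042
gripper_force: 0.0
```

Emit:
jog_arm:
  hand: [0.042, 0.042, 0.042, 0.042, 0.042]
  travel:
    - [-0.008, -0.05, 0]
    - [-0.008, -0.05, 0]
    - [-0.008, -0.05, 0]
    - [-0.008, -0.05, 0]
    - [-0.008, -0.05, 0]
  yaw: [0.014, 0.014, 0.014, 0, 0]

```text
time_s: 44.65
position: [0.4412, -0.0565, 0.1849]
tool_rot: [[-0.061, 0.998, 0.0], [0.998, 0.061, -0.0], [-0.0, 0.0, -1.0]]
ft_force: [1.2, 0.5, 0.7]
grip_width: 0.0417
gripper_force: 0.0
```

Emit:
jog_arm:
  hand: [0.042, 0.042, 0.042, 0.042, 0.042]
  travel:
    - [-0.01, -0.05, 0]
    - [-0.01, -0.05, 0]
    - [0, -0.01, 0.02]
    - [0, 0, 0]
    - [0, 0, 0]
  yaw: [0, 0, 0, 0, 0]

```text
time_s: 45.28
position: [0.4214, -0.1642, 0.2042]
tool_rot: [[-0.062, 0.998, -0.001], [0.998, 0.062, 0.001], [0.001, -0.001, -1.0]]
ft_force: [0.3, 0.5, 0.3]
grip_width: 0.0416
gripper_force: 0.0
```

Run:
```python
from h import *
s,im=snap('wrist','o.png'); print(s['time_s'],s['position'].round(4),s['tool_rot'].round(3).tolist())
g=im.min(2).astype(int)
for v,z,t in ((200,.049,170),(130,.0625,120)):
    c=[i for i in range(225,300) if g[v,i]>t]; print(c[:2],c[-2:]); a,b=c[0]-.5,c[-1]+.5
    A,B=pt('wrist',a,v,z,s),pt('wrist',b,v,z,s); print(v,a,b,((A+B)/2).round(4),np.linalg.norm(A-B).round(4))
```

```text
45.275 [ 0.4214 -0.1642  0.2042] [[-0.062, 0.998, -0.001], [0.998, 0.062, 0.001], [0.001, -0.001, -1.0]]
[245, 246] [272, 273]
200 244.5 273.5 [ 0.4203 -0.1805  0.049 ] 0.0282
[244, 245] [273, 274]
130 243.5 274.5 [ 0.4162 -0.1128  0.0625] 0.0269
```

Emit:
jog_arm:
  hand: [0.042, 0.042, 0.042, 0.042, 0.042]
  travel:
    - [-0.003, 0.017, -0.04]
    - [0, 0, -0.05]
    - [0, 0, -0.034]
    - [0, 0, -0.014]
    - [0, 0, 0]
  yaw: [0, 0, 0, 0, 0]

```text
time_s: 45.95
position: [0.4182, -0.1469, 0.0658]
tool_rot: [[-0.062, 0.998, -0.002], [0.998, 0.062, 0.002], [0.002, -0.002, -1.0]]
ft_force: [-0.0, 0.6, 1.2]
grip_width: 0.042
gripper_force: 0.0
```

Emit:
jog_arm:
  hand: [0.015, 0.015, 0.015, 0.015, 0.015]
  travel:
    - [0, 0, 0]
    - [0, 0, 0]
    - [0, 0, 0]
    - [0, 0, 0.01]
    - [0, 0, 0.03]
  yaw: [0, 0, 0, 0, 0]
  grip_force: 60

```text
time_s: 46.58
position: [0.4181, -0.1477, 0.107]
tool_rot: [[-0.061, 0.998, -0.002], [0.998, 0.061, 0.001], [0.002, -0.002, -1.0]]
ft_force: [0.4, -0.0, -0.7]
grip_width: 0.0258
gripper_force: 59.2
```

Emit:
jog_arm:
  hand: [0.015, 0.015, 0.015, 0.015, 0.015]
  travel:
    - [0, 0, 0.05]
    - [0.003, 0.05, 0.01]
    - [0.003, 0.05, 0]
    - [0.003, 0.05, 0]
    - [0.003, 0.05, 0]
  yaw: [0, -0.012, -0.012, -0.012, -0.012]

```text
time_s: 47.2
position: [0.4305, 0.0535, 0.1676]
tool_rot: [[-0.012, 1.0, 0.001], [1.0, 0.012, -0.0], [-0.0, 0.001, -1.0]]
ft_force: [0.5, 0.0, -0.7]
grip_width: 0.0257
gripper_force: 59.2
```

Emit:
jog_arm:
  hand: [0.015, 0.015, 0.015, 0.015, 0.015]
  travel:
    - [0.003, 0.05, 0]
    - [0.003, 0.05, 0]
    - [0.003, 0.05, 0]
    - [0.003, 0.05, 0]
    - [0.003, 0.05, 0]
  yaw: [-0.012, -0.012, -0.012, 0, 0]

```text
time_s: 47.82
position: [0.4455, 0.3037, 0.1675]
tool_rot: [[0.023, 1.0, 0.001], [1.0, -0.023, 0.0], [0.0, 0.001, -1.0]]
ft_force: [1.7, -0.6, -0.5]
grip_width: 0.0259
gripper_force: 59.2
```

Emit:
jog_arm:
  hand: [0.015, 0.015, 0.015, 0.015, 0.015]
  travel:
    - [0.003, 0.05, 0]
    - [0.002, 0.045, 0]
    - [0, 0, -0.05]
    - [0, 0, -0.04]
    - [0, 0, 0]
  yaw: [0, 0, 0, 0, 0]

```text
time_s: 48.45
position: [0.4494, 0.3963, 0.075]
tool_rot: [[0.023, 1.0, -0.005], [1.0, -0.023, -0.003], [-0.003, -0.005, -1.0]]
ft_force: [0.8, -0.6, -0.2]
grip_width: 0.0257
gripper_force: 59.2
```

Emit:
jog_arm:
  hand: [0.015, 0.015, 0.015, 0.015, 0.015]
  travel:
    - [0, 0, -0.012]
    - [0, 0, -0.006]
    - [0, 0, -0.001]
    - [0, 0, 0]
    - [0, 0, 0]
  yaw: [0, 0, 0, 0, 0]

```text
time_s: 49.08
position: [0.4508, 0.3971, 0.0582]
tool_rot: [[0.023, 1.0, 0.001], [1.0, -0.023, 0.0], [0.0, 0.001, -1.0]]
ft_force: [0.1, 1.0, -0.6]
grip_width: 0.0261
gripper_force: 59.2
```

Lower 2 mm, release, back off to where the pad is visible, and take the final look.

Emit:
jog_arm:
  hand: [0.015, 0.015, 0.035, 0.035, 0.035]
  travel:
    - [0, 0, -0.002]
    - [0, 0, 0]
    - [0, 0, 0]
    - [0, 0, 0]
    - [0, 0, 0.03]
  yaw: [0, 0, 0, 0, 0]

```text
time_s: 49.7
position: [0.4496, 0.3962, 0.084]
tool_rot: [[0.023, 1.0, -0.005], [1.0, -0.023, -0.003], [-0.003, -0.005, -1.0]]
ft_force: [0.6, 0.4, 0.2]
grip_width: 0.0346
gripper_force: 0.0
```

Emit:
jog_arm:
  hand: [0.035, 0.035, 0.035, 0.035, 0.035]
  travel:
    - [0, 0, 0.05]
    - [0, 0, 0.06]
    - [0, -0.05, 0.05]
    - [0, -0.06, 0]
    - [0, -0.03, 0]
  yaw: [0, 0, 0, 0, 0]

```text
time_s: 50.32
position: [0.4503, 0.2606, 0.2404]
tool_rot: [[0.024, 1.0, 0.0], [1.0, -0.024, -0.0], [-0.0, 0.0, -1.0]]
ft_force: [0.4, 0.4, 0.3]
grip_width: 0.0347
gripper_force: 0.0
```

Emit:
jog_arm:
  hand: [0.035, 0.035, 0.035, 0.035, 0.035]
  travel:
    - [0, -0.02, 0]
    - [0, 0, 0]
    - [0, 0, 0]
    - [0, 0, 0]
    - [0, 0, 0]
  yaw: [0, 0, 0, 0, 0]

```text
time_s: 50.95
position: [0.4506, 0.2434, 0.2399]
tool_rot: [[0.022, 1.0, -0.0], [1.0, -0.022, -0.0], [-0.0, -0.0, -1.0]]
ft_force: [-0.0, 0.1, -0.1]
grip_width: 0.0351
gripper_force: 0.0
```

Run:
```python
from h import *
s,im=snap('wrist','p.png'); print(s['time_s'],s['position'].round(4),s['tool_rot'].round(3).tolist())
_,b=snap('scene','p2.png')
cv2.imwrite('pics/p3.png',cv2.cvtColor(np.hstack([im[:,:],cv2.resize(b[110:310,80:400],(288,192)).repeat(2,0)]),cv2.COLOR_RGB2BGR))
```

```text
50.95 [0.4506 0.2434 0.2399] [[0.022, 1.0, -0.0], [1.0, -0.022, -0.0], [-0.0, -0.0, -1.0]]
```

View pics/p3.png

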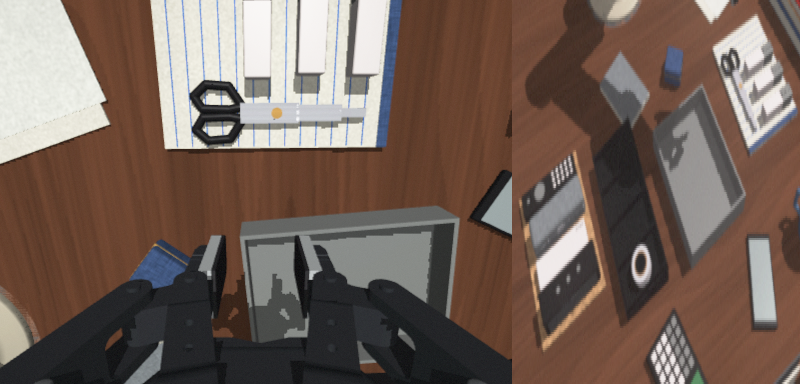

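The final view shows the scissors flat on the pad at (280,112), and three separate highlighters clear of them. The mat holds all four items and the tape is still in its compartment.

```bash
python3 -c "
from rig import env
print(env.close_job())"
```

```text
the job is handed in; nothing more can be done
None
```

The job is handed in at about 51 s of the 210 s allowed: remote, power bank, case and speaker on the cork mat, then the scissors flat on the pad with all three highlighters beside them, and the tape left in its compartment; the last pictures showed this, but no verdict came back.

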